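# Feel along the contact springs of a shielding box

## Task

Check the row of seven copper contact springs on the rim of the open shielding box with a fingertip: touch down on the free end of the straight run of four, slide lightly along them, round the cut corner, and on to the last of the run of two, so that every spring dips visibly in turn and, at each gap, the fingertip bridges from one spring to the next with both down together. Finish off the row with all springs back up. Keep the touch light: press no spring flat, do not shift or lift the box, and leave the other things where they stand.

Things in the scene. Friction and masses are not known exactly. Their poses are not given: they have to be found in the camera images.
- box: open aluminium shielding box with no lid, standing loose on the bench, 2.5 kg, 170 mm (its x) by 180 mm (its y), rim top 60 mm above the bench. The corner at its -x, +y is cut off at 45 degrees; the contact springs stand on the flat 24 mm wide rim along the -x side, the cut corner and the +y side. Origin: centre of its underside; z up
- spring1_top (a point): crest (middle of the top) of contact spring 1: the free end of the straight run of four along the box's -x side; the row starts here. Copper arch, 10 mm wide; crest 14 mm above the rim, 74 mm above the bench at rest. Its x axis points onward along the row. Crests are 30 mm apart in the straight runs, about 31.4 mm apart on either side of the corner spring
- spring2_top (a point): crest (middle of the top) of contact spring 2: second of the run of four. Copper arch, 10 mm wide; crest 14 mm above the rim, 74 mm above the bench at rest. Its x axis points onward along the row. Crests are 30 mm apart in the straight runs, about 31.4 mm apart on either side of the corner spring
- spring3_top (a point): crest (middle of the top) of contact spring 3: third of the run of four. Copper arch, 10 mm wide; crest 14 mm above the rim, 74 mm above the bench at rest. Its x axis points onward along the row. Crests are 30 mm apart in the straight runs, about 31.4 mm apart on either side of the corner spring
- spring4_top (a point): crest (middle of the top) of contact spring 4: fourth of the run of four, next to the cut corner. Copper arch, 10 mm wide; crest 14 mm above the rim, 74 mm above the bench at rest. Its x axis points onward along the row. Crests are 30 mm apart in the straight runs, about 31.4 mm apart on either side of the corner spring
- spring5_top (a point): crest (middle of the top) of contact spring 5: the single spring on the cut corner, lying at 45 degrees to the sides. Copper arch, 10 mm wide; crest 14 mm above the rim, 74 mm above the bench at rest. Its x axis points onward along the row. Crests are 30 mm apart in the straight runs, about 31.4 mm apart on either side of the corner spring
- spring6_top (a point): crest (middle of the top) of contact spring 6: first of the run of two along the box's +y side. Copper arch, 10 mm wide; crest 14 mm above the rim, 74 mm above the bench at rest. Its x axis points onward along the row. Crests are 30 mm apart in the straight runs, about 31.4 mm apart on either side of the corner spring
- spring7_top (a point): crest (middle of the top) of contact spring 7: last spring, the free end of the run of two, where the row ends. Copper arch, 10 mm wide; crest 14 mm above the rim, 74 mm above the bench at rest. Its x axis points onward along the row. Crests are 30 mm apart in the straight runs, about 31.4 mm apart on either side of the corner spring
- spring1 (a joint): how far spring 1 is pressed straight down, m: 0 at rest, 0.012 flat against its stop. Soft, about 0.2 N to start and 0.25 N more per mm; it rises by itself at once. The arch is 28 mm long along the row, curved down by 1.6 mm at 7.5 mm from its middle, 3 mm at 10 mm and about 7.5 mm at its steep ends; smooth and slippery. A tip riding 3 to 5 mm below the rest height of the crests slides on from spring to spring; much deeper it butts against their ends
- spring2 (a joint): how far spring 2 is pressed straight down, m: 0 at rest, 0.012 flat against its stop. Soft, about 0.2 N to start and 0.25 N more per mm; it rises by itself at once. The arch is 28 mm long along the row, curved down by 1.6 mm at 7.5 mm from its middle, 3 mm at 10 mm and about 7.5 mm at its steep ends; smooth and slippery. A tip riding 3 to 5 mm below the rest height of the crests slides on from spring to spring; much deeper it butts against their ends
- spring3 (a joint): how far spring 3 is pressed straight down, m: 0 at rest, 0.012 flat against its stop. Soft, about 0.2 N to start and 0.25 N more per mm; it rises by itself at once. The arch is 28 mm long along the row, curved down by 1.6 mm at 7.5 mm from its middle, 3 mm at 10 mm and about 7.5 mm at its steep ends; smooth and slippery. A tip riding 3 to 5 mm below the rest height of the crests slides on from spring to spring; much deeper it butts against their ends
- spring4 (a joint): how far spring 4 is pressed straight down, m: 0 at rest, 0.012 flat against its stop. Soft, about 0.2 N to start and 0.25 N more per mm; it rises by itself at once. The arch is 28 mm long along the row, curved down by 1.6 mm at 7.5 mm from its middle, 3 mm at 10 mm and about 7.5 mm at its steep ends; smooth and slippery. A tip riding 3 to 5 mm below the rest height of the crests slides on from spring to spring; much deeper it butts against their ends
- spring5 (a joint): how far spring 5 is pressed straight down, m: 0 at rest, 0.012 flat against its stop. Soft, about 0.2 N to start and 0.25 N more per mm; it rises by itself at once. The arch is 28 mm long along the row, curved down by 1.6 mm at 7.5 mm from its middle, 3 mm at 10 mm and about 7.5 mm at its steep ends; smooth and slippery. A tip riding 3 to 5 mm below the rest height of the crests slides on from spring to spring; much deeper it butts against their ends
- spring6 (a joint): how far spring 6 is pressed straight down, m: 0 at rest, 0.012 flat against its stop. Soft, about 0.2 N to start and 0.25 N more per mm; it rises by itself at once. The arch is 28 mm long along the row, curved down by 1.6 mm at 7.5 mm from its middle, 3 mm at 10 mm and about 7.5 mm at its steep ends; smooth and slippery. A tip riding 3 to 5 mm below the rest height of the crests slides on from spring to spring; much deeper it butts against their ends
- spring7 (a joint): how far spring 7 is pressed straight down, m: 0 at rest, 0.012 flat against its stop. Soft, about 0.2 N to start and 0.25 N more per mm; it rises by itself at once. The arch is 28 mm long along the row, curved down by 1.6 mm at 7.5 mm from its middle, 3 mm at 10 mm and about 7.5 mm at its steep ends; smooth and slippery. A tip riding 3 to 5 mm below the rest height of the crests slides on from spring to spring; much deeper it butts against their ends
- screwdriver: screwdriver lying on the bench beside the box; to be left alone. Origin: the middle of its underside
- jar: small closed jar, 44 mm wide and 60 mm tall, standing beside the box; to be left alone. Origin: centre of its underside
- plug: brass coaxial plug, 20 mm wide and 30 mm tall, standing inside the box below the rim; to be left alone. Origin: centre of its underside
- spool: grey spool, 60 mm wide and 35 mm tall, beyond the box; to be left alone. Origin: centre of its underside

How it is judged:
By the outcome, as a careful person would: the job done as asked, in the order asked, and still so for the second after the job is handed in, with the robot touching nothing.
It also fails if it takes over 56 s, if anything falls off the work surface, if the arm or the gripper's body presses on something with over 40 N, if the wrist force passes 120 N, or if a joint passes its speed limit or range.

## Robot

A 6-joint arm with a two-finger parallel gripper is mounted at the origin on the work surface. World frame = base frame: x ahead of the robot, y to its left, z up, the work surface at z = 0. Lengths are in m, angles in rad, forces in N, time in s.
With the tool pointing down it reaches from about 0.35 to 0.975 m from the base axis. Payload 17.4 kg.
Tool frame: the origin (TCP) lies at the very end of the fingers, on their centre line; the grasp point (between the pads) lies 19 mm behind it; z points along the fingers, x is the direction in which the jaws open and shut, and the axes are right-handed (so a half turn about z gives the same grasp; the last joint's range is limited). The gripper opens to 85 mm and grips with 20 to 120 N. Pads are 22 mm wide; open, the fingers measure 114 mm over their backs; the gripper's body (76 mm by 85 mm) begins 54 mm behind the grasp point. The pads swing forward as they close: fully open they stand 13 mm farther back than shut.
Start: joints at [1.216, 0.116, 1.442, -0, 1.584, -0.038], TCP at [0.21, 0.641, 0.231] pointing down, gripper open.
Joint ranges: [-2.83, 2.83], [-0.83, 2.19], [0.07, 2.5], [-1.14, 4.28], [0.01, 3], [-2.97, 2.97]. Speed limits (rad/s): [1.89, 1.89, 2.22, 3.14, 3.14, 3.14].

## Interface

Orientations are given as a unit quaternion [x, y, z, w].
In Python, from station import arm, eyes, sign_off gives the robot as it stands.
- The arm moves only by the tool move_arm, never from a script. Its argument "deltas" is a list of rows, each an object with "translation": the shift along the tool's x, y, z in cm, a list of three; "twist": the turn about the tool's z in degrees; "jaw": the finger opening in cm, from 0 to 8.54. A call has 1 to 12 rows; each row is the pose to reach, as a shift and turn from the pose measured when the call began, along the tool's axes at that moment; what a row does not reach only later rows make up. A row lasts 1/12 s, in which the tool goes at most 41.7 mm and 7.16 degrees, less where a joint would pass 70% of its speed; a pose out of reach is approached as far as the arm can. A call with a gripper value outside its range is refused whole. The fingers move at their own pace and stop on an object; "squeeze" is the grip in N (left out, the last holds). Time passes only in rows, so rows that repeat a pose let the fingers close. It gives the time, the measured TCP pose, the force and the opening at its end, in the units of the state.
- arm.sense(): the state, without advancing time (a new reading comes with each control period).
- eyes.snapshot(name): name is "side" or "top" or "wrist"; returns a dict with "frame" (420x560x3 uint8, red, green, blue), "fx", "fy", "cx", "cy" (pixels), "R" (3x3) and "t" (3): a world point X has camera coordinates R X + t. Camera axes: x right, y down, z forward; pixel columns grow to the right and rows downward; lengths in m; the calibration is good to about 2 mm. A picture is of the moment at which its call begins. There is no depth.
- sign_off(): hands the job in, once; it reports no verdict.
The state is a dict: "time_s": time; "joint_pos": joint angles; "joint_velocities": joint speeds; "joint_efforts": joint torques, N m; "ee_pos": TCP position; "tcp_rot": TCP orientation; "force": force on the tool from outside, world axes, zero at the start; "torque": the same for the moment, N m; "width": opening from 0.0 (shut) to 1.0 (fully open).
Only numpy, scipy, OpenCV 4.12 (cv2) and the standard library are available. Lean on these libraries where they do the work, as an engineer would, in place of code of your own. Each camera call takes 0.05 s, during which the arm holds its last target. There are 200 camera calls.

## Working session

There is one attempt and no reset: what is moved stays moved. The work goes in short steps, Python scripts to look and compute and a tool call to move; the robot and the scene stay as the last step left them, time stands still between calls to the robot, and variables do not carry over. Pictures are saved under pics/ and viewed, about 8 in all and at most 12, crops included, and the job is handed in when it is done.

Besides the shell and the picture viewer there is one more tool, called as name([rows], argument=value, ...), one row to a line, values as JSON. move_arm: Moves the arm, as the interface text tells. Its arguments: {"type":"object","properties":{"deltas":{"type":"array"},"squeeze":{"type":"number"}},"required":["deltas"]}

```bash
mkdir -p pics
python3 - <<'E'
from station import arm, eyes
import cv2,numpy as np
s=arm.sense();print({k:np.round(v,3).tolist() for k,v in s.items()})
fs=[]
for n in ("top","side"):
    d=eyes.snapshot(n);np.savez(f"pics/{n}0.npz",**d);cv2.imwrite(f"pics/{n}0.png",d["frame"][:,:,::-1])
    print(n,d["fx"],d["cx"],d["cy"],np.round(d["R"],3).tolist(),np.round(d["t"],3).tolist())
E
```

```text
{'time_s': 0.0, 'joint_pos': [1.216, 0.117, 1.442, -0.0, 1.584, -0.038], 'joint_velocities': [-0.0, 0.002, 0.0, -0.001, 0.001, 0.0], 'joint_efforts': [0.002, -73.195, -63.251, 0.0, 0.006, 0.0], 'ee_pos': [0.21, 0.641, 0.231], 'tcp_rot': [0.81, 0.587, -0.0, 0.0], 'force': [0.174, -0.037, -0.009], 'torque': [-0.001, 0.063, -0.023], 'width': 0.998}
top 468.402018321612 279.2073635168312 216.4643048235055 [[0.166, -0.986, 0.005], [-0.966, -0.164, -0.202], [0.2, 0.028, -0.979]] [-0.041, 0.614, 0.871]
side 500.6908713093652 276.0513167646994 208.36874390346892 [[0.716, -0.698, -0.011], [-0.538, -0.541, -0.646], [0.445, 0.469, -0.763]] [-0.415, 0.4, 0.561]
```

View pics/top0.png

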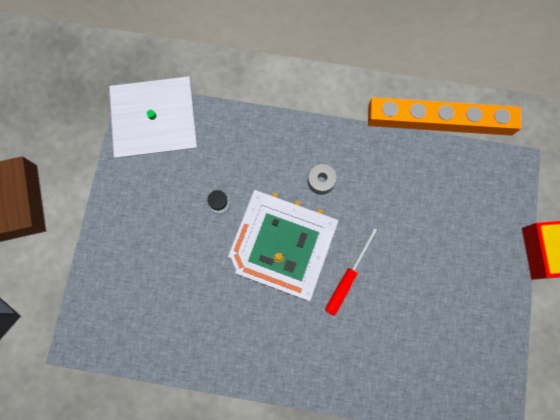

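View pics/side0.png

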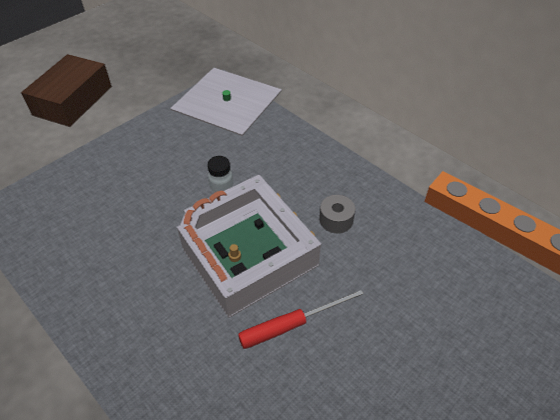

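The top view shows the box at about (285,245), with the run of four along its lower edge from (298,290) to (243,270). The corner spring is at (238,261) and the run of two goes up to (245,227). The side view agrees. The jar stands near the end of the row, at (218,201) in the top view.

```bash
cat > h.py <<'E'
import numpy as np,cv2
def ray(d,uv,z):
    uv=np.atleast_2d(uv).astype(float);c=np.c_[(uv[:,0]-d["cx"])/d["fx"],(uv[:,1]-d["cy"])/d["fy"],np.ones(len(uv))]
    R=d["R"];o=-R.T@d["t"];w=c@R;return o+w*((z-o[2])/w[:,2])[:,None]
def proj(d,X):
    c=np.atleast_2d(X)@d["R"].T+d["t"];return np.c_[c[:,0]/c[:,2]*d["fx"]+d["cx"],c[:,1]/c[:,2]*d["fy"]+d["cy"]]
def copper(d):
    h=cv2.cvtColor(d["frame"],cv2.COLOR_RGB2HSV).astype(int)
    return ((h[...,0]>3)&(h[...,0]<14)&(h[...,1]>90)&(h[...,2]>90)).astype(np.uint8)
E
python3 - <<'E'
from h import *
for n in("top","side"):
    d=dict(np.load(f"pics/{n}0.npz"));m=copper(d)
    k,l,st,ce=cv2.connectedComponentsWithStats(m)
    for i in range(1,k):
        if st[i,4]<12: continue
        vs,us=np.nonzero(l==i)
        if not(160<us.mean()<320 and 180<vs.mean()<310): continue
        X=ray(d,np.c_[us,vs],0.071)[:,:2].astype(np.float32)
        c,sz,a=cv2.minAreaRect(X)
        print(n,st[i].tolist(),"rect",np.round(c,4),np.round(sz,4),round(a,1), np.round(cv2.boxPoints((c,sz,a)),3).tolist())
E
```

```text
top [234, 224, 14, 29, 129] rect [0.5568 0.1294] [0.0091 0.0577] 78.9 [[0.527999997138977, 0.12999999523162842], [0.5839999914169312, 0.11900000274181366], [0.5860000252723694, 0.12800000607967377], [0.5289999842643738, 0.13899999856948853]]
top [234, 254, 10, 14, 61] rect [0.5118 0.1251] [0.0271 0.008 ] 34.4 [[0.49799999594688416, 0.12099999934434891], [0.503000020980835, 0.11400000005960464], [0.5249999761581421, 0.1289999932050705], [0.5210000276565552, 0.13600000739097595]]
top [244, 268, 57, 25, 281] rect [0.4865 0.0551] [0.1162 0.0092] 79.4 [[0.47099998593330383, -0.0010000000474974513], [0.47999998927116394, -0.003000000026077032], [0.5019999742507935, 0.11100000143051147], [0.49300000071525574, 0.11299999803304672]]
side [210, 191, 16, 11, 81] rect [0.5696 0.1284] [0.0129 0.0276] 82.5 [[0.5550000071525574, 0.12399999797344208], [0.5820000171661377, 0.11999999731779099], [0.5839999914169312, 0.13300000131130219], [0.5569999814033508, 0.13699999451637268]]
side [193, 198, 17, 12, 85] rect [0.5407 0.134 ] [0.0132 0.0279] 80.4 [[0.5260000228881836, 0.12999999523162842], [0.5529999732971191, 0.125], [0.5559999942779541, 0.1379999965429306], [0.527999997138977, 0.14300000667572021]]
side [184, 210, 43, 72, 484] rect [0.4892 0.0678] [0.1469 0.0235] 71.5 [[0.45500001311302185, 0.0020000000949949026], [0.47699999809265137, -0.006000000052154064], [0.5239999890327454, 0.1340000033378601], [0.5009999871253967, 0.14100000262260437]]
```

```bash
cat >> h.py <<'E'
from scipy.spatial.transform import Rotation as Ro
ey=np.array([np.cos(np.deg2rad(79.2)),np.sin(np.deg2rad(79.2)),0]);ex=np.array([ey[1],-ey[0],0])
C4=np.array([.4867,.0549,.074])
off=[(0,-45),(0,-15),(0,15),(0,45),(12,74),(41,86),(71,86)]
S=np.array([C4+(a*ex+b*ey)/1000 for a,b in off])
def delta(s,X,ang=79.2):
    R=Ro.from_quat(s["tcp_rot"]).as_matrix();tx=R[:,0]
    a=np.degrees(np.arctan2(tx[1],tx[0]))
    return np.round((R.T@(np.asarray(X)-s["ee_pos"]))*100,2).tolist(),round(-(ang-a),2)
E
python3 - <<'E'
from h import *;from station import arm
s=arm.sense();print(np.round(S,4).tolist());print(delta(s,[*S[0][:2],.12]))
E
```

```text
[[0.4783, 0.0107, 0.074], [0.4839, 0.0402, 0.074], [0.4895, 0.0696, 0.074], [0.4951, 0.0991, 0.074], [0.5124, 0.1253, 0.074], [0.5431, 0.1317, 0.074], [0.5726, 0.1261, 0.074]]
([-51.56, 45.11, 11.11], np.float64(-7.35))
```

move_arm([
  {"translation":[-51.5,45.1,6],"twist":-7.35,"jaw":0},
  {"translation":[-51.5,45.1,6],"twist":-7.35,"jaw":0},
  {"translation":[-51.5,45.1,6],"twist":-7.35,"jaw":0},
  {"translation":[-51.5,45.1,6],"twist":-7.35,"jaw":0},
  {"translation":[-51.5,45.1,6],"twist":-7.35,"jaw":0},
  {"translation":[-51.5,45.1,6],"twist":-7.35,"jaw":0},
  {"translation":[-51.5,45.1,6],"twist":-7.35,"jaw":0},
  {"translation":[-51.5,45.1,6],"twist":-7.35,"jaw":0},
  {"translation":[-51.5,45.1,6],"twist":-7.35,"jaw":0},
  {"translation":[-51.5,45.1,6],"twist":-7.35,"jaw":0},
  {"translation":[-51.5,45.1,6],"twist":-7.35,"jaw":0},
  {"translation":[-51.5,45.1,6],"twist":-7.35,"jaw":0},
], squeeze=20)

```text
time_s: 1.1
ee_pos: [0.4053, 0.1811, 0.1874]
tcp_rot: [0.77, 0.638, -0.0, 0.0]
force: [0.8, 0.7, 0.3]
width: 0.003
```

Run:
```python
from h import *;from station import arm
s=arm.sense();print(s["time_s"],np.round(s["ee_pos"],4),s["width"],np.round(s["force"],2),delta(s,[*S[0][:2],.10]))
```

```text
1.1 [0.4053 0.1811 0.1874] 0.002977592630175058 [0.81 0.74 0.29] ([-15.37, 10.35, 8.75], np.float64(0.02))
```

move_arm([
  {"translation":[-15.4,10.4,4],"twist":0,"jaw":0},
  {"translation":[-15.4,10.4,6],"twist":0,"jaw":0},
  {"translation":[-15.4,10.4,8.7],"twist":0,"jaw":0},
  {"translation":[-15.4,10.4,8.7],"twist":0,"jaw":0},
  {"translation":[-15.4,10.4,8.7],"twist":0,"jaw":0},
  {"translation":[-15.4,10.4,8.7],"twist":0,"jaw":0},
  {"translation":[-15.4,10.4,8.7],"twist":0,"jaw":0},
  {"translation":[-15.4,10.4,8.7],"twist":0,"jaw":0},
  {"translation":[-15.4,10.4,8.7],"twist":0,"jaw":0},
  {"translation":[-15.4,10.4,8.7],"twist":0,"jaw":0},
])

```text
time_s: 1.93
ee_pos: [0.4788, 0.0113, 0.1014]
tcp_rot: [0.77, 0.638, 0.0, 0.001]
force: [-0.0, 0.6, 0.4]
width: 0.001
```

Run:
```python
from h import *;from station import arm,eyes
s=arm.sense();print(s["time_s"],np.round(s["ee_pos"],4),s["tcp_rot"],s["width"],np.round(s["force"],2),delta(s,[*S[0][:2],.08]))
o=[]
for n in("side","wrist"):
    d=eyes.snapshot(n);f=d["frame"].copy()
    for p in proj(d,S): 
        if abs(p).max()<1000: cv2.circle(f,tuple(int(round(v)) for v in p),1,(0,0,255),-1)
    o.append(cv2.resize(f[150:330,140:380],(720,540))if n=="side" else f)
    cv2.imwrite(f"pics/{n}1.png",o[-1][:,:,::-1])
```

```text
1.9333 [0.4788 0.0113 0.1014] [7.69926814e-01 6.38131738e-01 2.63833837e-04 7.18325935e-04] 0.0012073377023952693 [-0.03  0.61  0.44] ([-0.07, -0.05, 2.14], np.float64(0.11))
```

View pics/side1.png

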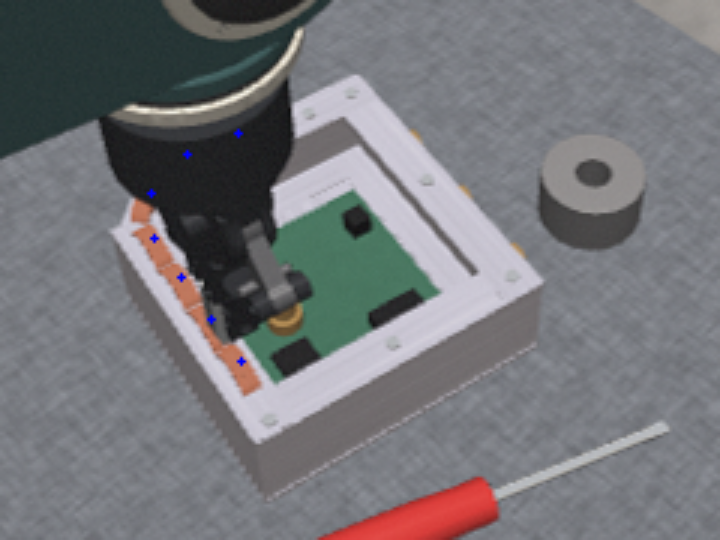

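View pics/wrist1.png

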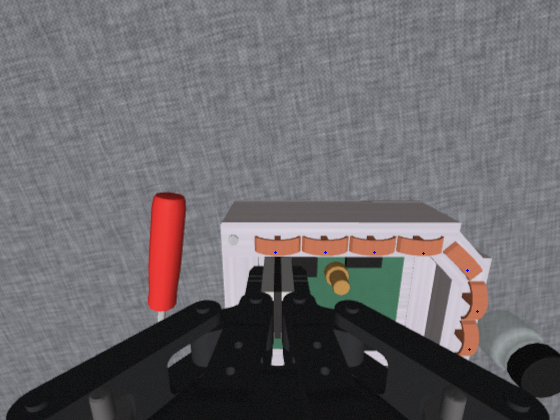

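The side view shows the predicted crest dots sitting on the springs, for example spring 1 at (240,361). In the wrist view the dots are about 8 px low, for example (275,252) where the spring's centre is near (277,245). I'll check this numerically, comparing against the tip in the same picture.

Run:
```python
from h import *;from station import arm,eyes
d=eyes.snapshot("wrist");s=arm.sense();X=s["ee_pos"];print(np.round(X,4),np.round(s["force"],2))
print("cam",np.round(-d["R"].T@d["t"],3))
m=copper(d);k,l,st,ce=cv2.connectedComponentsWithStats(m)
for i in range(1,k):
    if st[i,4]<80: continue
    v,u=np.nonzero(l==i); P=ray(d,np.c_[u,v],.071)[:,:2].astype(np.float32);c,sz,a=cv2.minAreaRect(P)
    q=(np.array(c)-C4[:2])@np.c_[ex[:2],ey[:2]]*1000
    print(np.round(ce[i]),"boxframe rel C4 (x,y)mm",np.round(q,1),np.round(np.array(sz)*1000,1),a)
for a in(-14.5,-11,0,11):
  for b in(-14.5,-8,0,8): print(a,b,np.round(proj(d,X+(a*ex+b*ey)/1000)[0]),end=";")
f=d["frame"];cv2.imwrite("pics/w2.png",cv2.resize(f[215:335,190:350],(800,600))[:,:,::-1])
```

```text
[0.4788 0.011  0.1011] [ 0.3  -0.48 -0.43]
cam [0.405 0.026 0.243]
[277. 246.] boxframe rel C4 (x,y)mm [ -3.2 -44. ] [27.6 12.6] 79.29154205322266
[325. 246.] boxframe rel C4 (x,y)mm [ -3.3 -15. ] [27.8 12.6] 79.29584503173828
[372. 246.] boxframe rel C4 (x,y)mm [-3.3 14.1] [27.7 12.6] 79.11700439453125
[419. 246.] boxframe rel C4 (x,y)mm [-3.1 43.3] [28.  11.9] 79.29124450683594
[470. 298.] boxframe rel C4 (x,y)mm [35.1 81.3] [88.2 23.4] 6.0868449211120605
-14.5 -14.5 [248. 249.];-14.5 -8 [260. 249.];-14.5 0 [276. 249.];-14.5 8 [292. 249.];-11 -14.5 [248. 255.];-11 -8 [261. 255.];-11 0 [276. 255.];-11 8 [292. 255.];0 -14.5 [248. 274.];0 -8 [261. 274.];0 0 [276. 274.];0 8 [291. 274.];11 -14.5 [249. 293.];11 -8 [261. 293.];11 0 [276. 293.];11 8 [291. 293.];
```

View pics/w2.png

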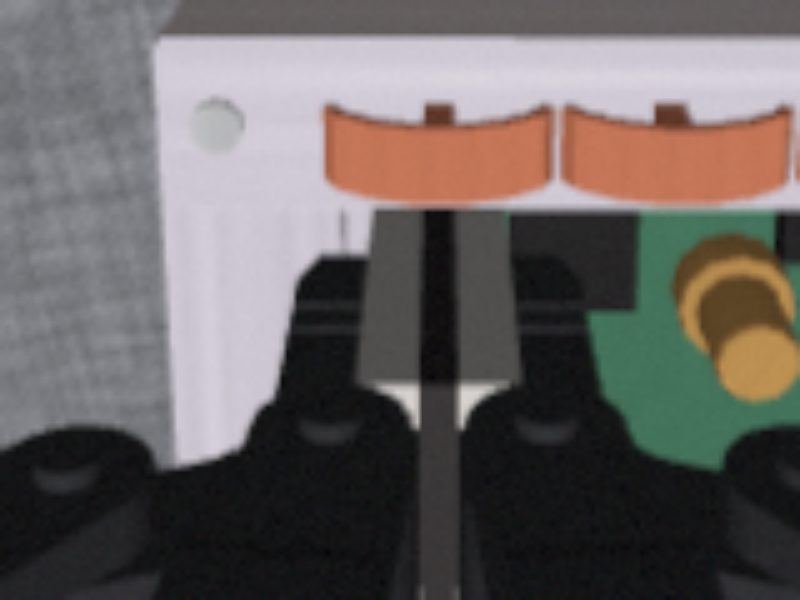

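The wrist close-up shows the tip about 16 mm by 22 mm, with its front edge at row 257. The springs sit about 3–4 mm further to the box's outside than my estimate, so I'll shift the line 2.5 mm outward. That leaves the tip's width covering the rest of the disagreement.

```bash
cat >> h.py <<'E'
S=S-.0025*ex+.0003*ey
E
python3 - <<'E'
from h import *;from station import arm
s=arm.sense();print(np.round(s["ee_pos"],4),delta(s,[*S[0][:2],.08]),delta(s,[*S[0][:2],.07]))
E
```

```text
[0.4788 0.011  0.1011] ([-0.01, -0.29, 2.11], np.float64(0.09)) ([-0.01, -0.3, 3.11], np.float64(0.09))
```

move_arm([
  {"translation":[0,-0.3,0.5],"twist":0,"jaw":0},
  {"translation":[0,-0.3,1],"twist":0,"jaw":0},
  {"translation":[0,-0.3,1.5],"twist":0,"jaw":0},
  {"translation":[0,-0.3,2],"twist":0,"jaw":0},
  {"translation":[0,-0.3,2.3],"twist":0,"jaw":0},
  {"translation":[0,-0.3,2.5],"twist":0,"jaw":0},
  {"translation":[0,-0.3,2.6],"twist":0,"jaw":0},
  {"translation":[0,-0.3,2.7],"twist":0,"jaw":0},
  {"translation":[0,-0.3,2.8],"twist":0,"jaw":0},
  {"translation":[0,-0.3,2.9],"twist":0,"jaw":0},
  {"translation":[0,-0.3,3.0],"twist":0,"jaw":0},
  {"translation":[0,-0.3,3.05],"twist":0,"jaw":0},
])

```text
time_s: 3.08
ee_pos: [0.4759, 0.0116, 0.0706]
tcp_rot: [0.77, 0.638, 0.0, 0.001]
force: [0.8, -0.2, 1.7]
width: -0.005
```

Run:
```python
from h import *;from station import arm,eyes
s=arm.sense();print(np.round(s["ee_pos"],4),np.round(s["force"],2))
for t in ((0,15,.0697),(0,30,.0697),(0,60,.0697)): print(delta(s,[*(S[0]+t[1]*ey/1000)[:2],t[2]]))
d=eyes.snapshot("wrist");print(arm.sense()["time_s"],arm.sense()["ee_pos"])
cv2.imwrite("pics/w3.png",cv2.resize(d["frame"][205:325,190:350],(800,600))[:,:,::-1])
```

```text
[0.4759 0.0116 0.0706] [ 0.84 -0.23  1.73]
([1.49, -0.0, 0.09], np.float64(0.09))
([2.99, -0.0, 0.09], np.float64(0.09))
([5.99, 0.0, 0.08], np.float64(0.09))
3.1333 [0.47589272 0.0115628  0.07052445]
```

View pics/w3.png

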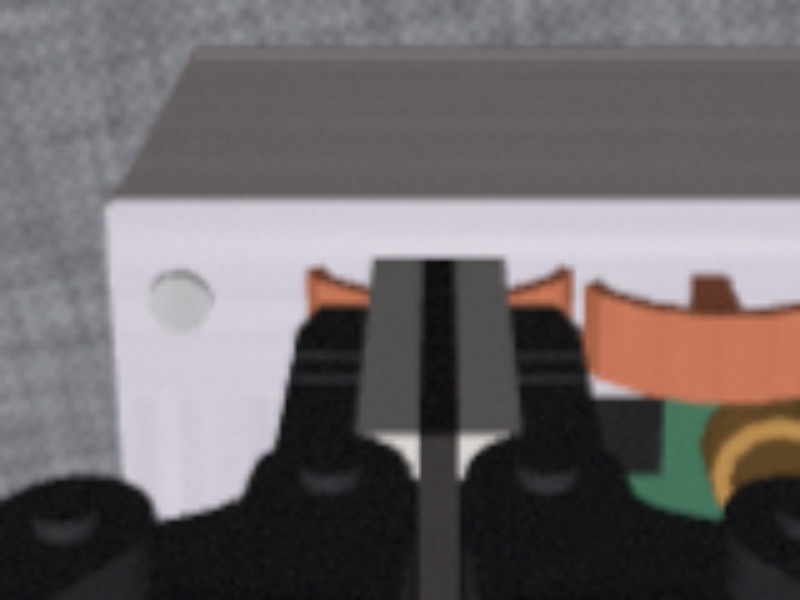

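The tip is centred on spring 1, which dips about 3.5 mm: its left end is at (310,268), against (590,280) for the undipped spring 2. The tip's front edge overhangs the spring evenly. I'll start the slide.

move_arm([
  {"translation":[0.25,0,0.04],"twist":0,"jaw":0},
  {"translation":[0.5,0,0.07],"twist":0,"jaw":0},
  {"translation":[0.75,0,0.08],"twist":0,"jaw":0},
  {"translation":[1.0,0,0.08],"twist":0,"jaw":0},
  {"translation":[1.25,0,0.08],"twist":0,"jaw":0},
  {"translation":[1.5,0,0.08],"twist":0,"jaw":0},
  {"translation":[1.5,0,0.08],"twist":0,"jaw":0},
])

```text
time_s: 3.72
ee_pos: [0.4788, 0.0268, 0.0697]
tcp_rot: [0.77, 0.638, 0.0, 0.001]
force: [0.8, 1.1, 1.8]
width: 0.001
```

Run:
```python
from h import *;from station import arm,eyes
s=arm.sense();print(np.round(s["ee_pos"],4),np.round(s["force"],2))
print(delta(s,[*S[1][:2],.0697]),delta(s,[*S[2][:2],.0697]))
d=eyes.snapshot("wrist")
cv2.imwrite("pics/w4.png",cv2.resize(d["frame"][205:325,190:350],(800,600))[:,:,::-1])
```

```text
[0.4788 0.0268 0.0697] [0.76 1.15 1.77]
([1.44, 0.0, 0.0], np.float64(0.11)) ([4.44, 0.01, 0.0], np.float64(0.11))
```

View pics/w4.png

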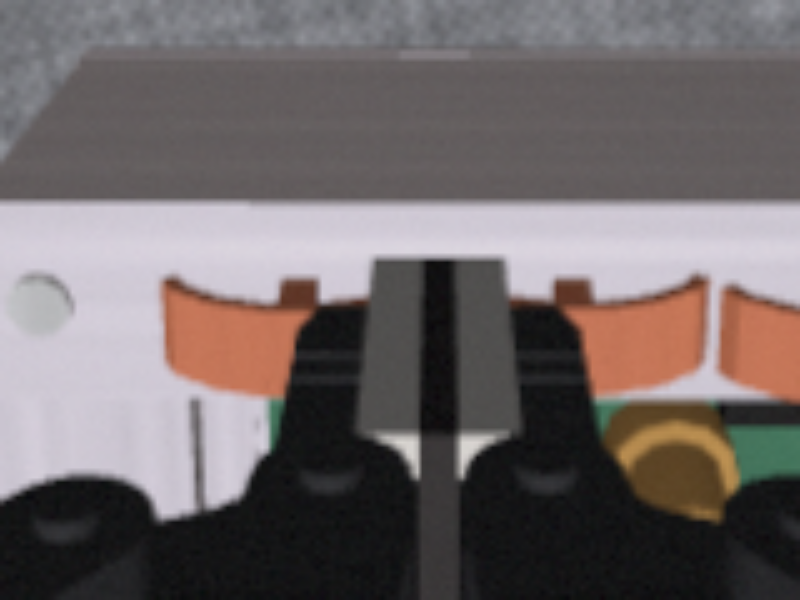

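Both springs are down together: their outer ends are at row 277, against 287 for the free spring 3. I'll continue.

move_arm([
  {"translation":[0.3,0,0],"twist":0,"jaw":0},
  {"translation":[0.6,0,0],"twist":0,"jaw":0},
  {"translation":[0.9,0,0],"twist":0,"jaw":0},
  {"translation":[1.2,0,0],"twist":0,"jaw":0},
  {"translation":[1.5,0,0],"twist":0,"jaw":0},
  {"translation":[1.8,0,0],"twist":0,"jaw":0},
  {"translation":[2.1,0,0],"twist":0,"jaw":0},
  {"translation":[2.4,0,0],"twist":0,"jaw":0},
  {"translation":[2.7,0,0],"twist":0,"jaw":0},
  {"translation":[3.0,0,0],"twist":0,"jaw":0},
  {"translation":[3.3,0,0],"twist":0,"jaw":0},
  {"translation":[3.6,0,0],"twist":0,"jaw":0},
])

```text
time_s: 4.77
ee_pos: [0.4855, 0.0623, 0.0697]
tcp_rot: [0.77, 0.638, 0.0, 0.001]
force: [-0.7, -0.9, 0.7]
width: -0.001
```

Run:
```python
from h import *;from station import arm,eyes
s=arm.sense();print(np.round(s["ee_pos"],4),np.round(s["force"],2))
print(delta(s,[*S[2][:2],.0697]),delta(s,[*S[3][:2],.0697]))
d=eyes.snapshot("wrist");v,u=np.nonzero(copper(d));print(len(u))
m=copper(d);k,l,st,ce=cv2.connectedComponentsWithStats(m)
print([st[i].tolist() for i in range(1,k) if st[i,4]>40])
```

```text
[0.4855 0.0623 0.0697] [-0.69 -0.9   0.66]
([0.83, 0.01, -0.0], np.float64(0.11)) ([3.83, 0.02, -0.0], np.float64(0.11))
4312
[[292, 259, 28, 22, 287], [155, 261, 55, 25, 999], [211, 261, 41, 26, 728], [323, 262, 55, 25, 1009], [379, 269, 53, 72, 1278]]
```

move_arm([
  {"translation":[0.3,0,0],"twist":0,"jaw":0},
  {"translation":[0.6,0,0],"twist":0,"jaw":0},
  {"translation":[0.9,0,0],"twist":0,"jaw":0},
  {"translation":[1.2,0,0],"twist":0,"jaw":0},
  {"translation":[1.5,0,0],"twist":0,"jaw":0},
  {"translation":[1.8,0,0],"twist":0,"jaw":0},
  {"translation":[2.1,0,0],"twist":0,"jaw":0},
  {"translation":[2.4,0,0],"twist":0,"jaw":0},
  {"translation":[2.7,0,0],"twist":0,"jaw":0},
  {"translation":[3.0,0,0],"twist":0,"jaw":0},
  {"translation":[3.4,0,0],"twist":0,"jaw":0},
  {"translation":[3.8,0,0],"twist":0,"jaw":0},
])

```text
time_s: 5.82
ee_pos: [0.4927, 0.1003, 0.0697]
tcp_rot: [0.77, 0.638, 0.0, 0.001]
force: [0.0, -0.9, 1.7]
width: -0.003
```

Run:
```python
from h import *;from station import arm,eyes
s=arm.sense();print(np.round(s["ee_pos"],4),np.round(s["force"],2))
K1=S[3]+.017*ey;K2=S[5]-.017*ex
for p in(S[3],K1,S[4],K2,S[5],S[6]):print(delta(s,[*p[:2],.0697]))
d=eyes.snapshot("wrist");f=d["frame"].copy()
for p in proj(d,S[4:]):cv2.circle(f,tuple(int(round(v)) for v in p),1,(0,0,255),-1)
cv2.imwrite("pics/w5.png",cv2.resize(f[205:385,190:430],(800,600))[:,:,::-1])
```

```text
[0.4927 0.1003 0.0697] [ 0.   -0.94  1.65]
([-0.05, 0.02, 0.0], np.float64(0.11))
([1.65, 0.02, 0.0], np.float64(0.11))
([2.85, 1.22, 0.01], np.float64(0.11))
([4.05, 2.42, 0.01], np.float64(0.11))
([4.05, 4.12, 0.01], np.float64(0.11))
([4.04, 7.12, 0.01], np.float64(0.11))
```

View pics/w5.png

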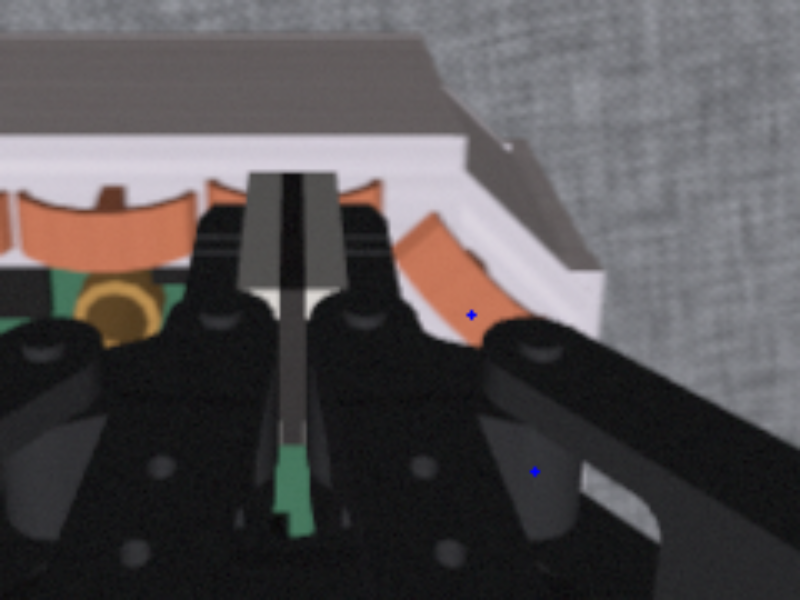

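Spring 4 is down with the tip centred on it. Spring 5's visible outer edge, from (437,212) to (530,315), fits the crest position predicted from the row geometry to within about 1.5 mm. Next I'll go round the corner.

move_arm([
  {"translation":[0.25,0,0],"twist":0,"jaw":0},
  {"translation":[0.5,0,0],"twist":0,"jaw":0},
  {"translation":[0.75,0,0],"twist":0,"jaw":0},
  {"translation":[1.0,0,0.01],"twist":0,"jaw":0},
  {"translation":[1.25,0.02,0.02],"twist":0,"jaw":0},
  {"translation":[1.5,0.07,0.02],"twist":0,"jaw":0},
  {"translation":[1.7,0.15,0.02],"twist":0,"jaw":0},
  {"translation":[1.9,0.3,0.02],"twist":0,"jaw":0},
  {"translation":[2.1,0.47,0.02],"twist":0,"jaw":0},
  {"translation":[2.35,0.72,0.01],"twist":0,"jaw":0},
  {"translation":[2.6,0.97,0],"twist":0,"jaw":0},
  {"translation":[2.85,1.22,0],"twist":0,"jaw":0},
])

```text
time_s: 6.87
ee_pos: [0.5104, 0.1268, 0.0698]
tcp_rot: [0.77, 0.638, 0.0, 0.001]
force: [0.5, -0.2, 0.8]
width: 0.003
```

Run:
```python
from h import *;from station import arm,eyes
s=arm.sense();print(np.round(s["ee_pos"],4),np.round(s["force"],2))
K2=S[5]-.017*ex
for p in(S[4],K2,S[5],S[6]):print(delta(s,[*p[:2],.0697]))
d=eyes.snapshot("wrist");f=d["frame"]
cv2.imwrite("pics/w6.png",cv2.resize(f[205:385,190:430],(800,600))[:,:,::-1])
```

```text
[0.5104 0.1268 0.0698] [ 0.47 -0.18  0.78]
([-0.07, -0.03, 0.01], np.float64(0.12))
([1.12, 1.17, 0.01], np.float64(0.12))
([1.12, 2.87, 0.01], np.float64(0.12))
([1.12, 5.87, 0.02], np.float64(0.12))
```

View pics/w6.png

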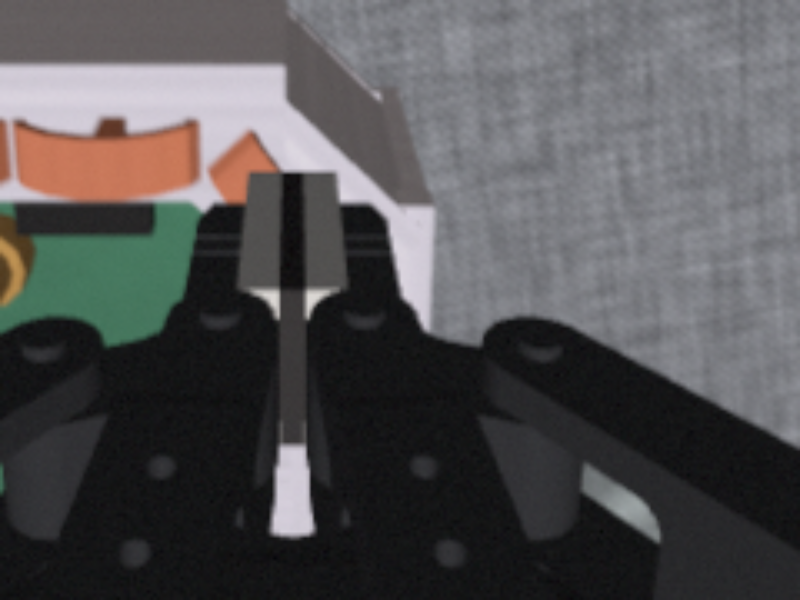

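The tip sits on spring 5, whose start edge shows at (210,170)–(248,132). Spring 4 is back up at (15–198,125). Next comes the bridge to spring 6.

move_arm([
  {"translation":[0.2,0.2,0],"twist":0,"jaw":0},
  {"translation":[0.4,0.4,0.01],"twist":0,"jaw":0},
  {"translation":[0.6,0.6,0.02],"twist":0,"jaw":0},
  {"translation":[0.8,0.8,0.02],"twist":0,"jaw":0},
  {"translation":[0.97,1.0,0.02],"twist":0,"jaw":0},
  {"translation":[1.06,1.2,0.02],"twist":0,"jaw":0},
  {"translation":[1.1,1.4,0.02],"twist":0,"jaw":0},
  {"translation":[1.12,1.65,0.02],"twist":0,"jaw":0},
  {"translation":[1.12,1.95,0.02],"twist":0,"jaw":0},
  {"translation":[1.12,2.25,0.01],"twist":0,"jaw":0},
  {"translation":[1.12,2.55,0.01],"twist":0,"jaw":0},
  {"translation":[1.12,2.85,0.01],"twist":0,"jaw":0},
])

```text
time_s: 7.92
ee_pos: [0.5412, 0.1326, 0.0697]
tcp_rot: [0.77, 0.638, 0.001, 0.001]
force: [-0.2, 0.8, 1.8]
width: 0.005
```

Run:
```python
from h import *;from station import arm,eyes
s=arm.sense();print(np.round(s["ee_pos"],4),np.round(s["force"],2))
for p in(S[5],S[6]):print(delta(s,[*p[:2],.0697]))
d=eyes.snapshot("wrist");f=d["frame"]
cv2.imwrite("pics/w7.png",cv2.resize(f[180:360,150:390],(800,600))[:,:,::-1])
```

```text
[0.5412 0.1326 0.0697] [-0.19  0.76  1.76]
([-0.03, -0.04, 0.0], np.float64(0.12))
([-0.03, 2.96, 0.01], np.float64(0.12))
```

View pics/w7.png

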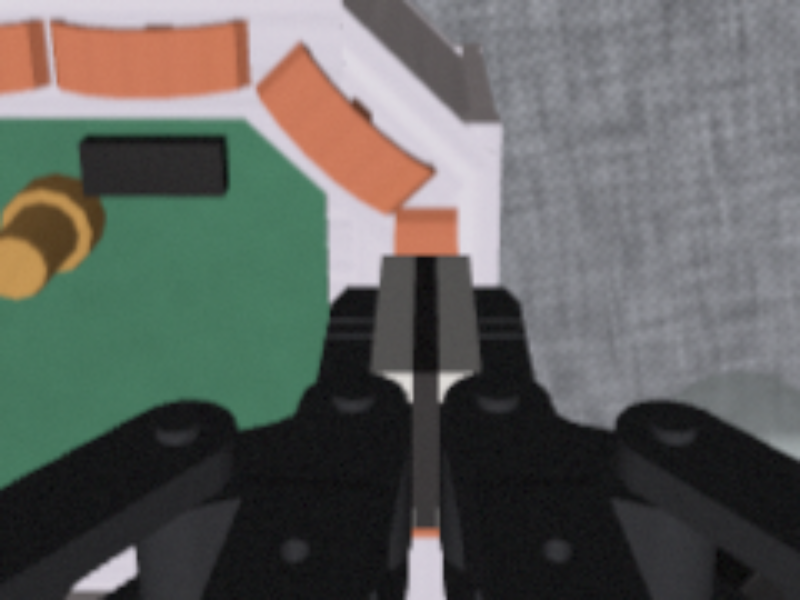

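Spring 6 is down, with the tip (columns 382–470) centred across it (395–458). Springs 4 and 5 are back up. I'll go on over spring 7 and off the end.

move_arm([
  {"translation":[0,0.25,0],"twist":0,"jaw":0},
  {"translation":[0,0.5,0],"twist":0,"jaw":0},
  {"translation":[0,0.75,0],"twist":0,"jaw":0},
  {"translation":[0,1.0,0],"twist":0,"jaw":0},
  {"translation":[0,1.25,0],"twist":0,"jaw":0},
  {"translation":[0,1.5,0],"twist":0,"jaw":0},
  {"translation":[0,1.75,0],"twist":0,"jaw":0},
  {"translation":[0,2.0,0],"twist":0,"jaw":0},
  {"translation":[0,2.25,0],"twist":0,"jaw":0},
  {"translation":[0,2.5,0],"twist":0,"jaw":0},
  {"translation":[0,2.75,0],"twist":0,"jaw":0},
  {"translation":[0,3.0,0],"twist":0,"jaw":0},
])

```text
time_s: 8.97
ee_pos: [0.5713, 0.1269, 0.0698]
tcp_rot: [0.77, 0.638, 0.001, 0.001]
force: [-0.4, 0.5, 0.1]
width: 0.001
```

Run:
```python
from h import *;from station import arm,eyes
s=arm.sense();print(np.round(s["ee_pos"],4),np.round(s["force"],2))
d=eyes.snapshot("wrist");f=d["frame"]
cv2.imwrite("pics/w8.png",cv2.resize(f[180:360,150:390],(800,600))[:,:,::-1])
```

```text
[0.5713 0.1269 0.0698] [-0.36  0.51  0.14]
```

View pics/w8.png

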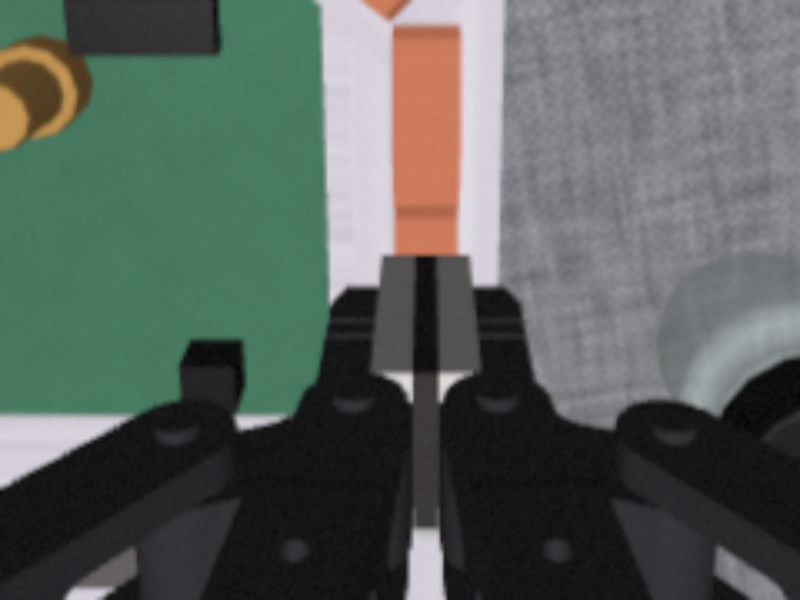

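Spring 7 is under the tip, with its near part visible at rows 208–257, and spring 6 is back up. I'll slide off the end and lift.

move_arm([
  {"translation":[0,0.3,0],"twist":0,"jaw":0},
  {"translation":[0,0.6,0],"twist":0,"jaw":0},
  {"translation":[0,0.9,0],"twist":0,"jaw":0},
  {"translation":[0,1.2,0],"twist":0,"jaw":0},
  {"translation":[0,1.5,0],"twist":0,"jaw":0},
  {"translation":[0,1.8,0],"twist":0,"jaw":0},
  {"translation":[0,2.1,0],"twist":0,"jaw":0},
  {"translation":[0,2.4,0],"twist":0,"jaw":0},
  {"translation":[0,2.7,0],"twist":0,"jaw":0},
  {"translation":[0,2.9,-0.2],"twist":0,"jaw":0},
  {"translation":[0,3.0,-1.5],"twist":0,"jaw":0},
  {"translation":[0,3.0,-3.5],"twist":0,"jaw":0},
])

```text
time_s: 10.02
ee_pos: [0.6003, 0.1211, 0.1042]
tcp_rot: [0.77, 0.638, -0.001, -0.0]
force: [0.2, 0.7, 0.4]
width: 0.002
```

move_arm([
  {"translation":[0,0,-3],"twist":0,"jaw":0},
  {"translation":[2,0,-6],"twist":0,"jaw":0},
  {"translation":[5,0,-9],"twist":0,"jaw":0},
  {"translation":[9,0,-12],"twist":0,"jaw":0},
  {"translation":[13,0,-14],"twist":0,"jaw":0},
  {"translation":[17,0,-15],"twist":0,"jaw":0},
  {"translation":[21,0,-15],"twist":0,"jaw":0},
  {"translation":[25,0,-15],"twist":0,"jaw":0},
  {"translation":[28,0,-15],"twist":0,"jaw":0},
  {"translation":[30,0,-15],"twist":0,"jaw":0},
  {"translation":[30,0,-15],"twist":0,"jaw":0},
  {"translation":[30,0,-15],"twist":0,"jaw":0},
])

```text
time_s: 11.02
ee_pos: [0.6559, 0.4169, 0.2543]
tcp_rot: [0.769, 0.639, -0.001, -0.0]
force: [0.6, -1.1, -0.9]
width: -0.003
```

Run:
```python
from h import *;from station import arm,eyes
s=arm.sense();print(s["time_s"],np.round(s["ee_pos"],4),np.round(s["force"],2))
for n in("side","top"):
    d=eyes.snapshot(n);f=d["frame"];a=np.load(f"pics/{n}0.npz")["frame"]
    y,x=(slice(150,330),slice(140,380)) if n=="side" else (slice(160,320),slice(180,390))
    df=np.abs(f[y,x].astype(int)-a[y,x]).max(2);print(n,"changed px",(df>50).sum(),"of",df.size,"copper",copper(d)[y,x].sum(),copper(dict(frame=a))[y,x].sum())
    if n=="side":cv2.imwrite("pics/s9.png",cv2.resize(f[y,x],(720,540))[:,:,::-1])
```

```text
11.0167 [0.6559 0.4169 0.2543] [ 0.63 -1.13 -0.87]
side changed px 0 of 43200 copper 646 652
top changed px 0 of 33600 copper 469 471
```

View pics/s9.png

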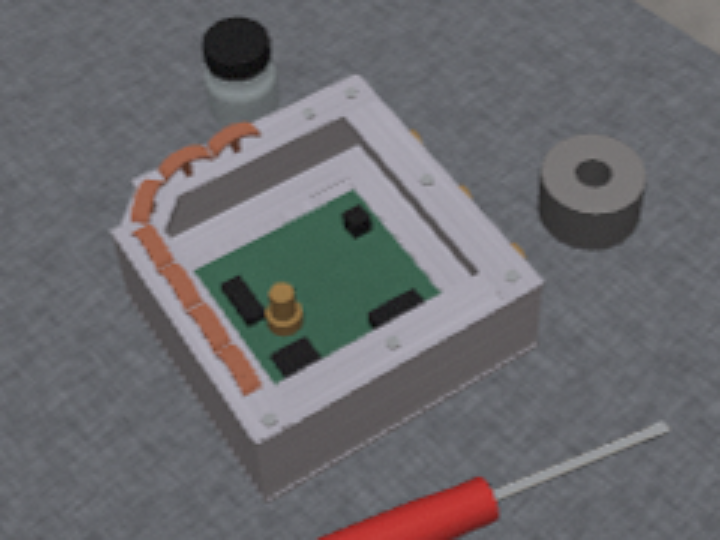

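All seven springs are up, and no pixels differ from the starting pictures around the box in either view.

```bash
python3 -c "
from station import sign_off;print(sign_off())"
```

```text
the job is handed in; nothing more can be done
None
```

The fingertip check of all seven springs is done and handed in, at about 11 s on the robot's clock. With the gripper shut, I touched down on spring 1 and slid at about 4.3 mm below crest height along springs 1–4. I then went round the cut corner over spring 5, along springs 6 and 7, off the end, and lifted clear.

**What the checks showed:**
- **Dips:** wrist pictures showed springs 1 and 4–7 under the tip in turn, and the springs I could see behind it back up. Springs 2 and 3 were not viewed under the tip on their own.
- **Bridging:** the 1→2 gap was pictured, with both springs down together. The other five gaps rest on riding the same height and path; I took no picture at those moments.
- **Force:** readings at the stops stayed under about 2 N in any direction, with noise of roughly 1 N. They confirm a light touch but not the exact depth.
- **Final state:** the top and side pictures show no changed pixels around the box compared with the start. All springs are up, and the box, jar, plug, spool and screwdriver are unmoved.

**One disagreement:** the wrist camera put the row about 3–4 mm further outward than the top camera did. I shifted the path 2.5 mm outward. In the later close-ups the tip was centred across springs 1 and 6, while on spring 5 it may have sat about 2 mm off.

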